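# Filter changer to the third click

### The job

The filter changer of the film scanner's lamp unit is parked. With the fingertips, gently push its red lever along the slot towards the black lamp house, one click at a time: let it rest for a moment in the first click and in the second, then leave it resting in the third, without ever going past the third. Push only: do not pinch the lever, and leave the loose things on the table where they are.

Things in the scene. Friction and masses are not known exactly. Their poses are not given: they have to be found in the camera images.
- changer: fixed lamp unit. Grey housing 104 (x) x 230 (y) x 50 mm tall, a dark slot along the middle of its flat top; at its +y end a black lamp house 120 x 96 x 115 mm tall (y from 117 to 213 mm) with a 12 mm high round collar on top. Origin: centre of the grey housing's underside, on the table. The lever slides along this body's +y, towards the lamp house
- lever_top (a point): centre of the red lever's flat top, 92 mm above the table, midway through its thickness. The lever is an upright paddle 40 mm across the slot (x) and 14 mm along it (y), red from 62 to 92 mm above the table, on a thin steel stem; a thin red pointer sticks out to +x, towards the dots. It moves only along the slot
- filter_lever (a joint): lever position along the slot, m: 0 parked end stop, 0.128 far stop by the lamp house; parked at 0 to 0.006. Four notches (clicks) 22 mm apart, the first anywhere from 0.028 to 0.040. A steady 6 N or so takes it up the hump before each; over the crest it snaps some 10 mm ahead of the finger into the notch and the resistance vanishes. Within 9 mm of a notch it springs to its middle
- third_dot (a point): third of four black dots, 8 mm wide, 22 mm apart, on the fixed aluminium strip beside the slot (+x side), counted from the parked end. The dots lie opposite the notches: in its third click the lever is level with this dot along y. Axes as the changer's; 52 mm above the table, 38 mm to +x of the slot's middle line. The strip's place along the slot differs each time
- loupe: loose black film loupe, 44 mm diameter, 50 mm tall; origin: centre of its underside
- film_core: loose yellow plastic film core (ring), 52 mm outside diameter, 16 mm tall; origin: centre of its underside
- grease_pencil: loose orange grease pencil lying along its own x axis, about 165 x 11 x 11 mm; origin: centre of its underside
- film_can: loose flat round film can, 140 mm diameter, 25 mm tall, yellow and metal; origin: centre of its underside
- wood_bowl: loose wooden bowl, 120 mm across the rim, 50 mm tall; origin: centre of its underside
- glass_jar: loose closed glass jar with a white cap, 60 mm diameter, 85 mm tall; origin: centre of its underside
- tape_roll: loose blue roll of tape lying flat, 76 mm diameter, 19 mm tall; origin: centre of its underside

How it is judged:
By the outcome, as a careful person would: the job done as asked, in the order asked, and still so for the second after the job is handed in, with the robot touching nothing.
It also fails if it takes over 61 s, if anything falls off the work surface, if the arm or the gripper's body presses on something with over 40 N, if the wrist force passes 120 N, or if a joint passes its speed limit or range.

### The arm

A 7-joint arm with a two-finger parallel gripper is mounted at the origin on the work surface. World frame = base frame: x ahead of the robot, y to its left, z up, the work surface at z = 0. Lengths are in mm, angles in degrees, forces in N, time in s.
With the tool pointing down it reaches from about 400 to 850 mm from the base axis. Payload 4.5 kg.
Tool frame: the origin (TCP) lies midway between the tips of the shut fingers; the grasp point (between the pads) lies 19 mm behind it (grasp_offset is the distance from the TCP to the grasp point, in mm); z points along the fingers, y is the line along which they close (so a half turn about z gives the same grasp; the last joint's range is limited). The gripper opens to 88 mm and grips with 3 to 60 N. Pads are 18 mm wide; open, the fingers measure 123 mm over their backs; the gripper's body (75 mm by 187 mm) begins 45 mm behind the grasp point.
Start: joints at [64.962, 39.483, -11.15, 89.685, 9.013, 51.709, -12.324], TCP at [283.531, -557.013, 238.743] pointing down, gripper open.
Joint ranges: [-172.22, 172.22], [-26.19, 119.32], [-84.43, 86.54], [7.71, 146.69], [-57.33, 237.33], [2.42, 119.75], [-152.13, 152.13]. Speed limits (degrees/s): [147.25, 147.25, 180, 180, 180, 180, 180].

### API

Orientations are given as [roll, pitch, yaw] about the fixed x, y, z axes, in that order (R = Rz(yaw) Ry(pitch) Rx(roll)).
In Python, from cell import state, grab_frame, sign_off, cut_out, landmark_of, grasp_offset gives the robot as it stands.
- The arm moves only by the tool arm_command, never from a script. Its argument "rows" is a list of rows, each a list of 7 numbers: the turn, a rotation vector about the tool's x, y, z in degrees, then the shift along the tool's x, y, z in m, then the opening in per cent of the stroke, from 0 (shut) to 100 (fully open). A call has 1 to 8 rows; each row shifts and turns the commanded pose from where the row before left it, along the tool's axes as they then stand; what a row does not reach is not made up. A row lasts 1/10 s, in which the tool goes at most 50 mm and 8.59 degrees, less where a joint would pass 70% of its speed; a pose out of reach is approached as far as the arm can. A call is refused whole if a number of a shift passes 0.05 or a number of a turn 8.59, either way. A call with a gripper value outside its range is refused whole. The fingers move at their own pace and stop on an object; the grip force is fixed at half the most. Time passes only in rows, so rows that do not move let the fingers close. It gives the time, the measured TCP pose, the force, the opening and the grip force at its end, in the units of the state.
- state(): the state, without advancing time (a new reading comes with each control period).
- grab_frame(name): name is "scene" or "top"; returns a dict with "frame" (400x640x3 uint8, red, green, blue), "depth" (400x640 float32, mm along the optical axis (not along the pixel's ray), 0 where there is no reading), "mtx" (3x3 intrinsics, pixels), "dist_coeffs" ([k1, k2, p1, p2, k3] as OpenCV has them; the pictures are not rectified), "extrinsics" (4x4, takes a point from world to camera coordinates). Camera axes: x right, y up, looking along -z (the intrinsics and any distortion apply to the point x, -y, -z); pixel columns grow to the right and rows downward; lengths in mm; the calibration is good to about 2 mm. A picture is of the moment at which its call begins.
- sign_off(): hands the job in; it is judged then, once.
Trained networks look in a picture, given as the dict that the camera call returned (one of the last four; its "shot" number tells which), for a name from the list of things; names that differ only in an ending like _2 or _b are one class to them, and where a whole thing is asked for, a point or a joint stands for the part that bears it (a point fixed in the world has none). Each returns a list of dicts, best first, with "score" (0 to 1); they miss things now and then, are a little off and sometimes report something else, mostly with a low value. They report only what shows in the picture. A call takes as long as a camera call.
- cut_out(target, picture): "mask" (400x640 bool, what is visible of it) and "box" ([left, top, right, bottom] in pixels, round what is visible of it).
- landmark_of(target, picture): "pixel" ([column, row] in pixels: a listed point, or the origin of a listed thing).
The state is a dict: "time": time; "joints": joint angles; "joint_vel": joint speeds; "effort": joint torques, N m; "tcp_pos": TCP position; "ee_rot": TCP orientation; "force": force on the tool from outside, world axes, zero at the start; "ft_torque": the same for the moment, N m; "finger_gap": opening from 0.0 (shut) to 1.0 (fully open); "gripper_force": force on a finger pad.
Only numpy, scipy, OpenCV 4.12 (cv2) and the standard library are available. Lean on these libraries where they do the work, as an engineer would, in place of code of your own. Each camera call takes 0.05 s, during which the arm holds its last target. There are 200 camera calls.

## Working session

There is one attempt and no reset: what is moved stays moved. The work goes in short steps, Python scripts to look and compute and a tool call to move; the robot and the scene stay as the last step left them, time stands still between calls to the robot, and variables do not carry over. Pictures are saved under pics/ and viewed, at most 10 in all, crops included, and the job is handed in when it is done.

Besides the shell and the picture viewer there is one more tool, called after "Request:" as a command line: name --pt "numbers of a row" for each row, then --argument value for the rest. arm_command: Moves the arm, as the interface text tells. Its arguments: {"type":"object","properties":{"rows":{"type":"array"}},"required":["rows"]}

```bash
mkdir -p pics; cat > h.py <<'E'
import numpy as np, cv2
from cell import *
def ray(p,px):
    u=cv2.undistortPoints(np.array([[px]],float),np.array(p["mtx"],float),np.array(p["dist_coeffs"],float))[0,0]
    E=np.array(p["extrinsics"],float);R=E[:3,:3];t=E[:3,3]
    return -R.T@t, R.T@np.array([u[0],-u[1],-1.])
def at_z(p,px,z):
    o,d=ray(p,px);return o+d*(z-o[2])/d[2]
def at_depth(p,px,dep):
    o,d=ray(p,px);return o+d*dep
def proj(p,P):
    E=np.array(p["extrinsics"],float);c=(E[:3,:3]@np.array(P,float).T).T+E[:3,3]
    c=c*[1,-1,-1]
    return cv2.projectPoints(c.reshape(-1,1,3),np.zeros(3),np.zeros(3),np.array(p["mtx"],float),np.array(p["dist_coeffs"],float))[0][:,0]
def save(p,n,box=None,s=1):
    im=p["frame"][:,:,::-1]
    if box: im=im[box[1]:box[3],box[0]:box[2]]
    cv2.imwrite("pics/"+n,cv2.resize(im,None,fx=s,fy=s,interpolation=cv2.INTER_CUBIC))
E
python3 - <<'E'
from h import *
np.set_printoptions(precision=1,suppress=True)
Z={"lever_top":92,"third_dot":52,"changer":0}
a=None
for c in("top","scene"):
    p=grab_frame(c);save(p,c+"0.png")
    o,_=ray(p,(320,200));print(c,o)
    for n,z in Z.items():
        for r in landmark_of(n,p)[:2]:
            print(n,r["score"],np.array(r["pixel"]),at_z(p,r["pixel"],z))
s=state();print(s["tcp_pos"],s["ee_rot"],s["force"],s["time"],s["finger_gap"])
E
```

```text
top [ 449.9   -7.1 1391. ]
lever_top 0.4 [383.3 179.8] [ 597.2 -193.    92. ]
third_dot 0.76 [354.5 176.8] [611.1 -96.5  52. ]
changer 0.85 [363.1 189.2] [ 571.9 -132.     0. ]
scene [ 991.3 -573.5  949.5]
lever_top 0.68 [289.9 241.5] [ 576.5 -184.1   92. ]
third_dot 0.72 [316.9 235.4] [ 601.4 -101.6   52. ]
changer 0.55 [302.6 240.1] [ 557.3 -114.5    0. ]
[ 283.5 -556.9  238.6] [-180.    0.   27.] [ 0.3 -0.5 -0.1] 0.4 0.9981732710127975
```

View pics/top0.png

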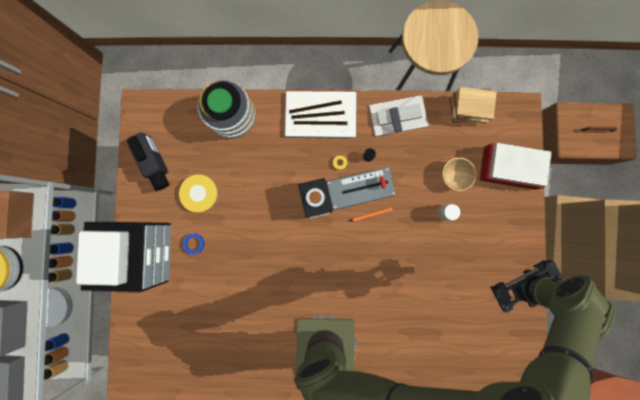

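View pics/scene0.png

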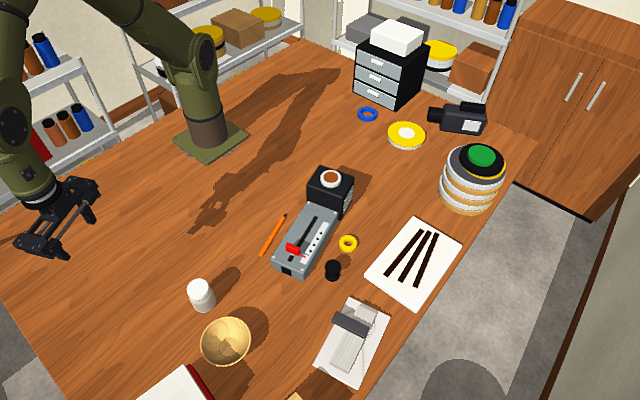

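The top view shows the changer at about (363,188), the lamp house at (315,197) and the red lever at (383,182), with the strip and dots above the slot. Image left is world +y. Next I'll measure the changer's pose, the lever and the dots.

```bash
python3 - <<'E'
from h import *
np.set_printoptions(precision=1,suppress=True)
for c in("top","scene"):
    p=grab_frame(c);d=p["depth"];f=p["frame"].astype(int)
    m=cut_out("changer",p)[0];ys,xs=np.nonzero(m["mask"])
    P=np.array([at_depth(p,(x,y),d[y,x]) for x,y in zip(xs,ys) if d[y,x]>0])
    top=P[(abs(P[:,2]-50)<6)];lamp=P[abs(P[:,2]-115)<5]
    print(c,len(P),len(top),len(lamp))
    for q in(top,lamp):
        r=cv2.minAreaRect(q[:,:2].astype(np.float32));print(r, np.median(q[:,2]))
    hsv=cv2.cvtColor(p["frame"],cv2.COLOR_RGB2HSV).astype(int)
    red=((hsv[...,0]<6)|(hsv[...,0]>174))&(hsv[...,1]>150)&(hsv[...,2]>90)&cv2.dilate(m["mask"].astype(np.uint8),np.ones((9,9)))[:].astype(bool)
    ys,xs=np.nonzero(red)
    R=np.array([at_depth(p,(x,y),d[y,x]) for x,y in zip(xs,ys)])
    print("red",len(R),xs.min(),xs.max(),ys.min(),ys.max());print(np.c_[xs,ys,R][R[:,2]>80])
    b=(275,160,405,225) if c=="top" else (255,155,365,290)
    save(p,c+"1.png",b,6 if c=="top" else 4.4)
E
```

```text
top 2909 1688 641
((561.6801147460938, -83.59478759765625), (110.55960083007812, 300.9184265136719), 16.274911880493164) 48.85582630530746
((531.6009521484375, 38.881072998046875), (118.88142395019531, 94.99822998046875), 14.489927291870117) 113.88265095499423
red 38 381 385 177 187
[[ 381.   177.   607.5 -185.8   86.5]
 [ 382.   177.   606.8 -188.3   92.8]
 [ 381.   178.   603.8 -185.5   88.4]
 [ 382.   178.   603.6 -188.7   90.2]
 [ 383.   178.   604.  -192.6   86.9]
 [ 381.   179.   599.6 -184.7   94.3]
 [ 382.   179.   600.2 -188.8   90. ]
 [ 383.   179.   600.2 -192.2   89.7]
 [ 381.   180.   597.  -185.8   86.9]
 [ 382.   180.   596.3 -188.3   93.4]
 [ 383.   180.   596.9 -192.4   88.4]
 [ 381.   181.   593.1 -185.2   90.8]
 [ 382.   181.   593.4 -189.    88.4]
 [ 383.   181.   593.3 -192.3   89.3]
 [ 384.   181.   593.1 -195.4   92.1]
 [ 381.   182.   590.6 -186.5   81.6]
 [ 382.   182.   589.9 -188.9   88.9]
 [ 383.   182.   589.7 -192.    91.4]
 [ 384.   182.   590.2 -196.1   87.3]
 [ 385.   182.   590.1 -199.3   88.5]
 [ 382.   183.   585.8 -188.2   94.6]
 [ 383.   183.   5
[... 3517 characters left out ...]
 -198.9   81.4]
 [ 292.   250.   595.7 -197.3   85.6]
 [ 293.   250.   598.6 -196.4   87.4]
 [ 294.   250.   600.1 -194.2   86.3]
 [ 295.   250.   604.3 -194.7   91.3]
 [ 296.   250.   606.8 -193.5   92.3]
 [ 297.   250.   606.7 -189.7   87.6]
 [ 298.   250.   610.1 -189.4   90.8]
 [ 299.   250.   608.3 -183.9   82.2]
 [ 292.   251.   595.8 -197.7   81.2]
 [ 293.   251.   598.9 -197.    83.5]
 [ 294.   251.   600.9 -195.3   83.6]
 [ 295.   251.   605.2 -195.9   88.7]
 [ 296.   251.   607.7 -194.6   89.8]
 [ 297.   251.   609.8 -193.1   90. ]
 [ 298.   251.   610.1 -189.6   86. ]
 [ 296.   252.   607.7 -194.9   85.1]
 [ 297.   252.   608.4 -191.9   82.1]
 [ 295.   254.   991.3 -573.5  949.5]]
```

View pics/top1.png

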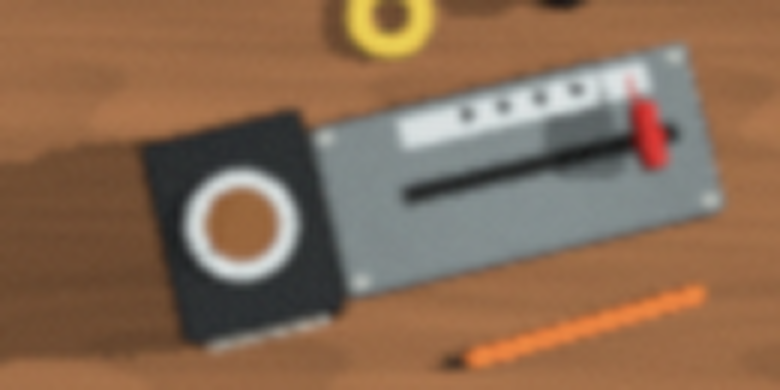

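View pics/scene1.png

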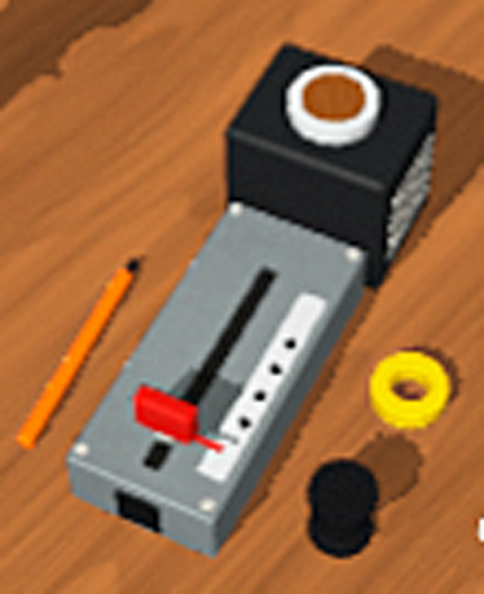

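```bash
cat >> h.py <<'E'
yaw=np.radians(14.2);O=np.array([572.1,-120.3]);ex=np.array([np.cos(yaw),np.sin(yaw)]);ey=np.array([-np.sin(yaw),np.cos(yaw)])
def toC(P): q=np.asarray(P)[...,:2]-O;return np.stack([q@ex,q@ey],-1)
def toW(x,y): return O+x*ex+y*ey
E
python3 - <<'E'
from h import *
np.set_printoptions(precision=1,suppress=True)
for c,D,b,s in(("top",[(577,89),(540,98),(503,106),(466,115)],(275,160),6),("scene",[(245,422),(260,396),(275,370),(290,343)],(255,155),4.4)):
    p=grab_frame(c)
    for d in D: print(c,toC(at_z(p,(b[0]+(d[0]+.5)/s-.5,b[1]+(d[1]+.5)/s-.5),52)))
    if c=="top": q=(275+651/6-.5,160+134/6-.5)
    else: q=(255+166/4.4-.5,155+398/4.4-.5)
    print("lever",toC(at_z(p,q,92)),p["mtx"][0][0])
print("behind",toW(0,-115),"tcp",toC(state()["tcp_pos"]))
E
```

```text
top [ 38.5 -44.6]
top [ 38.4 -22.1]
top [38.9  0.3]
top [38.7 22.9]
lever [ -0.1 -73.9] 378.52427036179654
scene [ 38.5 -42. ]
scene [ 38.4 -20.7]
scene [38.4  1.1]
scene [38.  24.1]
lever [ -0.7 -69.8] 383.128203721951
behind [ 600.3 -231.8] tcp [-386.9 -352.6]
```

Request:
arm_command --pt "0 0 0 0.03 -0.01 0 0" --pt "0 0 0 0.036 -0.012 0 0" --pt "0 0 0 0.036 -0.012 0 0" --pt "0 0 0 0.036 -0.012 0 0" --pt "0 0 0 0.036 -0.012 0 0" --pt "0 0 0 0.036 -0.012 0 0" --pt "0 0 0 0.036 -0.012 0 0" --pt "0 0 0 0.036 -0.012 0 0"

```text
time: 1.5
tcp_pos: [493.2, -344.2, 238.9]
ee_rot: [180.0, -0.0, 27.0]
force: [0.0, -1.3, -0.5]
finger_gap: 0.296
gripper_force: 0.0
```

Request:
arm_command --pt "0 0 0 0.036 -0.012 0 0" --pt "0 0 0 0.036 -0.012 0 0" --pt "0 0 0 0.036 -0.012 0 0" --pt "0 0 0 0.036 -0.012 0 0" --pt "0 0 -7 0 0 0 0" --pt "0 0 -7 0 0 0 0" --pt "0 0 -7 0 0 0 0" --pt "0 0 -7 0 0 0 0"

```text
time: 2.3
tcp_pos: [598.8, -237.1, 238.7]
ee_rot: [180.0, 0.0, 55.3]
force: [1.0, 0.0, -0.6]
finger_gap: 0.007
gripper_force: 0.0
```

Request:
arm_command --pt "0 0 -7 0 0 0 0" --pt "0 0 -7 0 0 0 0" --pt "0 0 -7 0 0 0 0" --pt "0 0 -7 0 0 0 0" --pt "0 0 -7 0 0 0 0" --pt "0 0 -7 0 0 0 0" --pt "0 0 -7 0 0 0 0" --pt "0 0 0 0 0 0 0"

```text
time: 3.1
tcp_pos: [598.6, -237.5, 238.6]
ee_rot: [-180.0, -0.0, 104.0]
force: [-0.3, 0.2, 0.1]
finger_gap: 0.005
gripper_force: 0.0
```

```bash
cat > st.py <<'E'
from h import *
np.set_printoptions(precision=1,suppress=True)
s=state();print(s["time"],np.array(s["tcp_pos"]),toC(s["tcp_pos"]),np.array(s["ee_rot"]),"F",np.array(s["force"]),"Fy",np.array(s["force"])[:2]@ey,s["finger_gap"])
E
python3 st.py
```

```text
3.1 [ 598.6 -237.5  238.6] [  -3.  -120.1] [-180.   -0.  104.] F [-0.3  0.2  0.1] Fy 0.22642284439222476 0.005226114774262178
```

Request:
arm_command --pt "0 0 0 0 0.003 0.03 0" --pt "0 0 0 0 0 0.035 0" --pt "0 0 0 0 0 0.035 0" --pt "0 0 0 0 0 0.035 0" --pt "0 0 0 0 0 0.025 0" --pt "0 0 0 0 0 0 0" --pt "0 0 0 0.008 0 0 0" --pt "0 0 0 0.008 0 0 0"

```text
time: 3.9
tcp_pos: [599.0, -220.5, 80.5]
ee_rot: [179.8, 0.1, 103.9]
force: [-0.1, -0.4, 0.5]
finger_gap: 0.005
gripper_force: 0.0
```

```bash
python3 st.py; python3 - <<'E'
from h import *
p=grab_frame("scene");save(p,"s2.png",(235,140,375,290),4)
E
```

```text
3.9 [ 599.  -220.5   80.5] [   1.5 -103.7] [179.8   0.1 103.9] F [-0.1 -0.4  0.5] Fy -0.3755207131079526 0.005295722493185831
```

View pics/s2.png

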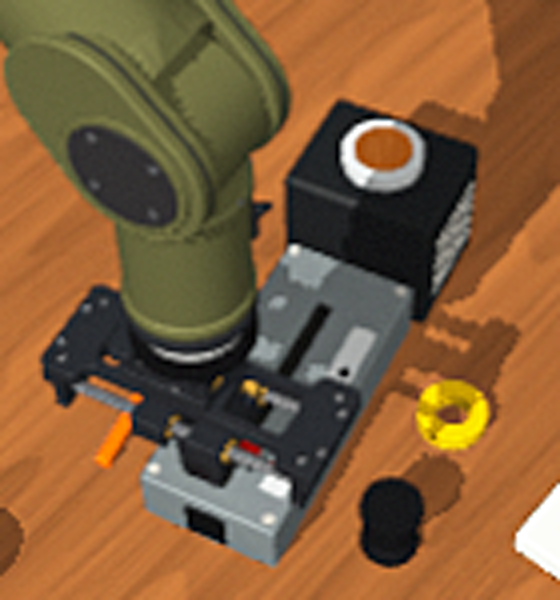

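The fingertips sit behind the lever and line up with the slot. Next I'll creep forward.

Request:
arm_command --pt "0 0 0 0.002 0 0.004 0" --pt "0 0 0 0.002 0 0 0" --pt "0 0 0 0.002 0 0 0" --pt "0 0 0 0.002 0 0 0" --pt "0 0 0 0.001 0 0 0" --pt "0 0 0 0.001 0 0 0" --pt "0 0 0 0.001 0 0 0" --pt "0 0 0 0.001 0 0 0"

```text
time: 4.75
tcp_pos: [594.9, -209.4, 74.7]
ee_rot: [180.0, 0.0, 104.0]
force: [0.2, 0.6, -1.2]
finger_gap: 0.003
gripper_force: 0.0
```

Request:
arm_command --pt "0 0 0 0.001 0 0 0" --pt "0 0 0 0.001 0 0 0" --pt "0 0 0 0.001 0 0 0" --pt "0 0 0 0.001 0 0 0"

```text
time: 5.15
tcp_pos: [593.9, -205.5, 74.7]
ee_rot: [180.0, 0.0, 104.0]
force: [0.5, -1.4, -0.5]
finger_gap: 0.009
gripper_force: 0.4
```

```bash
python3 st.py
```

```text
5.15 [ 593.9 -205.5   74.7] [  0.3 -88. ] [180.   0. 104.] F [ 0.5 -1.4 -0.5] Fy -1.518687457940466 0.008550292008654878
```

Request:
arm_command --pt "0 0 0 0.001 0 0 0" --pt "0 0 0 0.001 0 0 0" --pt "0 0 0 0.001 0 0 0" --pt "0 0 0 0.001 0 0 0"

```text
time: 5.55
tcp_pos: [592.9, -201.5, 74.7]
ee_rot: [-180.0, 0.0, 104.0]
force: [0.2, -0.9, 0.3]
finger_gap: 0.008
gripper_force: 0.4
```

Request:
arm_command --pt "0 0 0 0.001 0 0 0" --pt "0 0 0 0.001 0 0 0" --pt "0 0 0 0.001 0 0 0" --pt "0 0 0 0.001 0 0 0"

```text
time: 5.95
tcp_pos: [592.5, -199.8, 74.8]
ee_rot: [180.0, 0.2, 103.9]
force: [1.7, -4.8, -2.4]
finger_gap: 0.0
gripper_force: 3.1
```

Request:
arm_command --pt "0 0 0 0.001 0 0 0" --pt "0 0 0 0.001 0 0 0" --pt "0 0 0 0.001 0 0 0"

```text
time: 6.25
tcp_pos: [591.9, -197.3, 74.8]
ee_rot: [180.0, 0.2, 103.9]
force: [2.6, -6.2, -2.2]
finger_gap: 0.002
gripper_force: 3.3
```

Request:
arm_command --pt "0 0 0 0.001 0 0 0" --pt "0 0 0 0.001 0 0 0"

```text
time: 6.45
tcp_pos: [591.4, -195.6, 74.8]
ee_rot: [180.0, 0.2, 103.9]
force: [2.3, -6.9, -2.6]
finger_gap: 0.006
gripper_force: 3.4
```

Request:
arm_command --pt "0 0 0 0.001 0 0 0" --pt "0 0 0 0.001 0 0 0"

```text
time: 6.65
tcp_pos: [590.9, -193.6, 74.8]
ee_rot: [180.0, 0.2, 103.9]
force: [2.5, -7.1, -1.6]
finger_gap: 0.004
gripper_force: 3.3
```

Request:
arm_command --pt "0 0 0 0.001 0 0 0" --pt "0 0 0 0.001 0 0 0"

```text
time: 6.85
tcp_pos: [590.0, -189.9, 74.8]
ee_rot: [180.0, 0.1, 103.9]
force: [0.5, -1.0, 0.0]
finger_gap: 0.003
gripper_force: 0.4
```

Request:
arm_command --pt "0 0 0 0 0 0 0" --pt "0 0 0 -0.015 0 0 0" --pt "0 0 0 -0.02 0 0 0" --pt "0 0 0 -0.015 0 0 0" --pt "0 0 0 0 0 0 0" --pt "0 0 0 0 0 0 0"

```text
time: 7.45
tcp_pos: [601.7, -237.3, 74.5]
ee_rot: [180.0, -0.1, 103.9]
force: [0.4, -0.4, 0.4]
finger_gap: 0.004
gripper_force: 0.0
```

```bash
cat > lev.py <<'E'
from h import *
np.set_printoptions(precision=1,suppress=True)
for c in("top","scene"):
    p=grab_frame(c)
    hsv=cv2.cvtColor(p["frame"],cv2.COLOR_RGB2HSV).astype(int)
    red=((hsv[...,0]<6)|(hsv[...,0]>174))&(hsv[...,1]>150)&(hsv[...,2]>90)
    ys,xs=np.nonzero(red)
    R=np.array([at_depth(p,(x,y),p["depth"][y,x]) for x,y in zip(xs,ys)])
    q=toC(R);k=(abs(q[:,0])<25)&(abs(q[:,1])<100)&(R[:,2]>60)&(R[:,2]<100)
    if k.sum(): print(c,k.sum(),"y range",q[k,1].min(),np.median(q[k,1]),q[k,1].max(),"x",q[k,0].min(),q[k,0].max())
    for r in landmark_of("lever_top",p)[:1]: print(c,r["score"],toC(at_z(p,r["pixel"],92)))
E
python3 st.py; python3 lev.py
```

```text
7.45 [ 601.7 -237.3   74.5] [  -0.  -120.7] [180.   -0.1 103.9] F [ 0.4 -0.4  0.4] Fy -0.4833751589878502 0.004342359382185629
top 37 y range -49.92063135626568 -42.26824950364893 -38.14552321145412 x -14.295014981312391 17.634523920353196
top 0.6 [  2.3 -40.9]
scene 21 y range -43.71440559303564 -40.79709340990051 -36.97659318752635 x -10.31023296808376 19.337936984745536
scene 0.47 [ -3.4 -24.1]
```

The lever is in the first click: it measures about -43, and the first dot is at -44. Now for the second click.

Request:
arm_command --pt "0 0 0 0.015 0 0 0" --pt "0 0 0 0.02 0 0 0" --pt "0 0 0 0.01 0 0 0" --pt "0 0 0 0.005 0 0 0" --pt "0 0 0 0.002 0 0 0" --pt "0 0 0 0.002 0 0 0" --pt "0 0 0 0.001 0 0 0" --pt "0 0 0 0.001 0 0 0"

```text
time: 8.45
tcp_pos: [588.4, -183.8, 74.6]
ee_rot: [-180.0, 0.0, 103.9]
force: [0.6, 0.1, -0.6]
finger_gap: 0.004
gripper_force: 0.0
```

Request:
arm_command --pt "0 0 0 0.001 0 0 0" --pt "0 0 0 0.001 0 0 0" --pt "0 0 0 0.001 0 0 0" --pt "0 0 0 0.001 0 0 0"

```text
time: 8.85
tcp_pos: [587.5, -179.7, 74.8]
ee_rot: [180.0, 0.0, 104.0]
force: [-0.8, -2.4, -0.0]
finger_gap: 0.004
gripper_force: 1.0
```

```bash
python3 st.py
```

```text
8.85 [ 587.5 -179.7   74.8] [  0.4 -61.4] [180.   0. 104.] F [-0.8 -2.4 -0. ] Fy -2.1115796650715826 0.004114030354092687
```

Request:
arm_command --pt "0 0 0 0.001 0 0 0" --pt "0 0 0 0.001 0 0 0" --pt "0 0 0 0.001 0 0 0" --pt "0 0 0 0.001 0 0 0"

```text
time: 9.25
tcp_pos: [587.0, -177.9, 74.8]
ee_rot: [180.0, 0.2, 103.9]
force: [2.5, -5.8, -2.3]
finger_gap: 0.007
gripper_force: 3.2
```

Request:
arm_command --pt "0 0 0 0.001 0 0 0" --pt "0 0 0 0.001 0 0 0"

```text
time: 9.45
tcp_pos: [586.6, -176.1, 74.9]
ee_rot: [180.0, 0.2, 103.9]
force: [1.9, -7.0, -1.7]
finger_gap: 0.002
gripper_force: 3.3
```

Request:
arm_command --pt "0 0 0 0.001 0 0 0" --pt "0 0 0 0.001 0 0 0"

```text
time: 9.65
tcp_pos: [586.2, -174.3, 74.8]
ee_rot: [180.0, 0.2, 103.9]
force: [2.7, -6.8, -1.3]
finger_gap: 0.007
gripper_force: 3.4
```

Snap is expected near y ≈ -170.

Request:
arm_command --pt "0 0 0 0.001 0 0 0" --pt "0 0 0 0.001 0 0 0"

```text
time: 9.85
tcp_pos: [585.7, -172.5, 74.8]
ee_rot: [180.0, 0.2, 103.9]
force: [2.9, -6.7, -2.3]
finger_gap: 0.007
gripper_force: 3.4
```

Request:
arm_command --pt "0 0 0 0.001 0 0 0"

```text
time: 9.95
tcp_pos: [585.4, -171.2, 74.8]
ee_rot: [180.0, 0.2, 103.9]
force: [1.6, -5.7, -2.1]
finger_gap: 0.005
gripper_force: 2.8
```

Request:
arm_command --pt "0 0 0 0.001 0 0 0"

```text
time: 10.05
tcp_pos: [584.8, -169.2, 74.8]
ee_rot: [180.0, 0.1, 103.9]
force: [0.3, -1.9, -0.4]
finger_gap: 0.006
gripper_force: 0.9
```

Request:
arm_command --pt "0 0 0 0 0 0 0" --pt "0 0 0 0 0 0 0" --pt "0 0 0 -0.015 0 0 0" --pt "0 0 0 -0.02 0 0 0" --pt "0 0 0 -0.015 0 0 0" --pt "0 0 0 0 0 0 0" --pt "0 0 0 0 0 0 0"

```text
time: 10.75
tcp_pos: [596.4, -216.2, 74.6]
ee_rot: [180.0, -0.0, 103.9]
force: [-0.1, 0.1, 0.6]
finger_gap: 0.004
gripper_force: 0.0
```

```bash
python3 st.py; python3 lev.py
```

```text
10.75 [ 596.4 -216.2   74.6] [  0.  -98.9] [180.   -0.  103.9] F [-0.1  0.1  0.6] Fy 0.13805642429280007 0.0043964090507915155
top 34 y range -28.230111366329094 -20.37886449284825 -15.741560641071406 x -16.281418342863063 16.372364163638423
top 0.42 [  9.1 -28.4]
scene 10 y range -20.302497673383417 -18.24337112089895 -14.651363935397361 x -9.525483064056129 15.180683738961912
```

The lever is in the second click, measuring about -21. Now I'll run the same sequence for the third.

Request:
arm_command --pt "0 0 0 0.015 0 0 0" --pt "0 0 0 0.02 0 0 0" --pt "0 0 0 0.01 0 0 0" --pt "0 0 0 0.005 0 0 0" --pt "0 0 0 0.002 0 0 0" --pt "0 0 0 0.002 0 0 0" --pt "0 0 0 0.001 0 0 0" --pt "0 0 0 0.001 0 0 0"

```text
time: 11.75
tcp_pos: [583.1, -162.4, 74.7]
ee_rot: [180.0, 0.0, 103.9]
force: [0.7, -0.6, 0.5]
finger_gap: 0.003
gripper_force: 0.0
```

Request:
arm_command --pt "0 0 0 0.001 0 0 0" --pt "0 0 0 0.001 0 0 0" --pt "0 0 0 0.001 0 0 0" --pt "0 0 0 0.001 0 0 0"

```text
time: 12.15
tcp_pos: [582.2, -158.3, 74.7]
ee_rot: [180.0, 0.0, 104.0]
force: [1.1, -2.4, -0.6]
finger_gap: 0.008
gripper_force: 1.0
```

Request:
arm_command --pt "0 0 0 0.001 0 0 0" --pt "0 0 0 0.001 0 0 0" --pt "0 0 0 0.001 0 0 0" --pt "0 0 0 0.001 0 0 0"

```text
time: 12.55
tcp_pos: [581.7, -156.5, 74.8]
ee_rot: [180.0, 0.2, 103.9]
force: [2.9, -5.3, -1.8]
finger_gap: 0.005
gripper_force: 3.2
```

Request:
arm_command --pt "0 0 0 0.001 0 0 0" --pt "0 0 0 0.001 0 0 0"

```text
time: 12.75
tcp_pos: [581.3, -154.8, 74.8]
ee_rot: [180.0, 0.2, 103.9]
force: [2.4, -6.0, -1.6]
finger_gap: 0.009
gripper_force: 3.3
```

Request:
arm_command --pt "0 0 0 0.001 0 0 0" --pt "0 0 0 0.001 0 0 0"

```text
time: 12.95
tcp_pos: [580.8, -153.0, 74.8]
ee_rot: [180.0, 0.2, 103.9]
force: [2.6, -6.0, -2.3]
finger_gap: 0.006
gripper_force: 3.4
```

Request:
arm_command --pt "0 0 0 0.001 0 0 0" --pt "0 0 0 0.001 0 0 0"

```text
time: 13.15
tcp_pos: [580.4, -151.1, 74.9]
ee_rot: [180.0, 0.2, 103.9]
force: [2.5, -6.3, -1.3]
finger_gap: 0.004
gripper_force: 3.4
```

Request:
arm_command --pt "0 0 0 0.001 0 0 0"

```text
time: 13.25
tcp_pos: [580.0, -149.8, 74.8]
ee_rot: [180.0, 0.2, 103.9]
force: [2.1, -4.8, -1.5]
finger_gap: 0.007
gripper_force: 2.8
```

Request:
arm_command --pt "0 0 0 0.001 0 0 0"

```text
time: 13.35
tcp_pos: [579.5, -147.8, 74.8]
ee_rot: [180.0, 0.1, 103.9]
force: [1.0, -1.6, -0.8]
finger_gap: 0.006
gripper_force: 0.9
```

Request:
arm_command --pt "0 0 0 0 0 0 0" --pt "0 0 0 0 0 0 0"

```text
time: 13.55
tcp_pos: [579.0, -144.9, 74.7]
ee_rot: [-180.0, -0.1, 104.0]
force: [-0.7, 0.1, 1.0]
finger_gap: 0.005
gripper_force: 0.0
```

It snapped and the force has gone, so I'll back off well clear and check.

Request:
arm_command --pt "0 0 0 -0.015 0 0 0" --pt "0 0 0 -0.03 0 0 0" --pt "0 0 0 -0.03 0 0 0" --pt "0 0 0 0 0 -0.04 0" --pt "0 0 0 -0.02 0 -0.04 0" --pt "0 0 0 -0.03 0 -0.02 0" --pt "0 0 0 0 0 0 0" --pt "0 0 0 0 0 0 0"

```text
time: 14.35
tcp_pos: [609.0, -269.2, 174.8]
ee_rot: [180.0, 0.0, 103.8]
force: [-0.0, 0.4, -0.3]
finger_gap: 0.005
gripper_force: 0.0
```

```bash
python3 st.py; python3 lev.py; python3 - <<'E'
from h import *
p=grab_frame("top");save(p,"t3.png",(275,145,475,245),4)
E
```

```text
14.35 [ 609.  -269.2  174.8] [  -0.7 -153.4] [180.    0.  103.8] F [-0.   0.4 -0.3] Fy 0.41405434929660395 0.005488696893654135
top 35 y range -6.493392825795483 0.5688155440529274 5.906133077228632 x -15.803469619071793 17.919620824665245
top 0.4 [-8.5 -2.8]
scene 25 y range -6.705639348201656 -1.4865452406907007 4.7135657791470225 x -17.83508313123218 14.662648608964526
scene 0.43 [ 0.3 12.5]
```

View pics/t3.png

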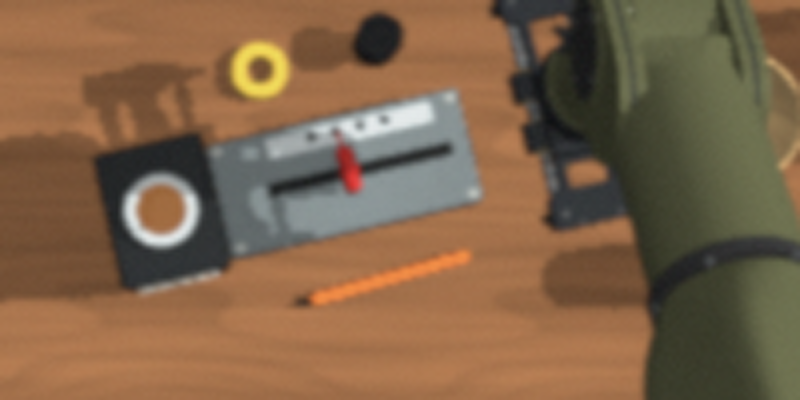

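The lever at (347,168) sits level with the third dot. Its pointer covers that dot at about (337,131), and the loose items near the changer haven't moved.

```bash
python3 -c "
from cell import *
print(sign_off())"
```

```text
the job is handed in; nothing more can be done
None
```

The lever is resting in the third click after a pause in the first and second; it never went past the third, the arm is clear of everything, and the job is handed in at about 14.5 s.

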